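# Draw the safety bolt of a print case

### The job

Unbolt the flat print case on the light table with your fingertips only: press the red sprung catch down with one fingertip and, keeping it down the whole way, push the brass knob of the bolt with the other finger until the bolt is fully drawn out of its keeper. Then let the catch spring back up so that it locks the bolt open, and take the hand away. Grip nothing, don't ram the bolt, and leave everything standing around as it is.

Things in the scene. Friction and masses are not known exactly. Their poses are not given: they have to be found in the camera images.
- print_case: dark grey flat case with aluminium corners, 280 (x) x 380 (y) x 90 mm high, fixed. Origin: centre of its underside, z up. On its flat lid, 90 mm up, the brass bolt lies along the case's y (centre line x = -25 mm) and is drawn to the case's +y; the catch lies beside it (centre line x = +25 mm). All this hardware is under 109 mm above the table, except catch pad and knob
- knob_top (a point): centre of the top of the brass knob, 150 mm above the table. The knob is an upright post 16 mm in diameter fixed on the bolt, from the bar's top (105 mm above the table) up; to be pushed on its side towards the case's +y. Axes as the case's; travels with the bolt
- bolt (a joint): travel of the bolt in m: 0 = home in the keeper (starts within 2 mm of it), 0.055 = fully drawn, at its stop; positive to the case's +y. About 2.5 N of friction; stays where left. Lugs on it meet the catch's tooth: it moves more than 3 mm only while the catch is more than 7 mm down. Past 0.044 the last lug has cleared the tooth, so the catch can come up and lock the bolt open
- catch_top (a point): centre of the top of the catch's red flat pad, 30 (case x) x 108 (case y) mm, 122 mm above the table when up, 112 mm when down. It is 50 mm from the bolt's centre line to the case's +x and, with the bolt home, 5 mm further to the case's +y than the knob's axis. It sinks with the catch but does not travel with the bolt: a finger can slide along it. Axes as the case's
- catch (a joint): how far the catch is pressed down in m: 0 = up (sprung), 0.010 = fully down on its stop. The pad sinks straight and level wherever it is pressed; the spring takes about 3 N at the start and 7 N fully down and brings it back up when let go.
- brass_weight: loose brass weight with a knob, 42 mm in diameter, 40 mm high, on a corner of the case's lid; bystander. Origin: centre of underside
- loupe: loose black magnifier cylinder, 38 mm in diameter, 28 mm high, on a corner of the lid; bystander. Origin: centre of underside
- blue_weight: loose small dark blue block, 45 x 30 x 25 mm, on a corner of the lid; bystander. Origin: centre of underside
- blue_block: loose dark blue block, 100 x 60 x 45 mm, on the table to the side of the case; bystander. Origin: centre of underside
- paste_jar: loose glass jar with white cap, 64 mm in diameter, 75 mm high, on the table to the side; bystander. Origin: centre of underside
- mug: loose white mug, 76 mm in diameter, 85 mm high, on the table to the side; bystander. Origin: centre of underside
- spatula: loose spatula, 190 mm long, lying on the table to the side; bystander. Origin: centre of underside, blade towards its +x

How it is judged (in metres and radians):
On the way, in this order (a step that is already met when the one before it is completed fails the run):
1. a finger holds the catch down while the bolt is still home (value of joint catch above 0.0065 m and value of joint bolt below 0.006 m and contact force between the fingers and catch above 0.8 N), for 0.05 s.
2. the bolt is fully drawn while a finger still holds the catch down (value of joint bolt above 0.044 m and value of joint catch above 0.006 m and contact force between the fingers and catch above 0.8 N), for 0.05 s.
At the end, for the whole second after the job is handed in: the bolt is drawn at least 42.5 mm of its 55 mm and at rest, and the catch is back up (within 2 mm), locking it open (value of joint bolt above 0.0425 m and value of joint catch below 0.002 m and velocity of joint bolt between -0.005 and 0.005 m/s); the robot touches nothing.
It fails at once if the catch comes up (less than 4 mm down) with the bolt part of the way (between 9 and 42 mm) (value of joint catch below 0.004 m and value of joint bolt between 0.009 and 0.042 m).
It fails at once if the bolt's knob is pinched or rammed (more than 60 N) (contact force between the fingers and bolt above 60 N).
It fails at once if a bystander is moved more than 15 mm or lifted (distance of any of brass_weight, loupe, blue_weight, blue_block, paste_jar, mug, spatula from where it was at the start of the episode above 0.015 m).
It also fails if it takes over 38 s, if anything falls off the work surface, if the arm or the gripper's body presses on something with over 40 N, if the wrist force passes 120 N, or if a joint passes its speed limit or range.

### The arm

A 6-joint arm with a two-finger parallel gripper is mounted at the origin on the work surface. World frame = base frame: x ahead of the robot, y to its left, z up, the work surface at z = 0. Lengths are in mm, angles in rad, forces in N, time in s.
With the tool pointing down it reaches from about 350 to 975 mm from the base axis. Payload 7.1 kg.
Tool frame: the origin (TCP) lies at the very end of the fingers, on their centre line; the grasp point (between the pads) lies tcp_to_grasp behind it (tcp_to_grasp is the distance from the TCP to the grasp point, in mm); z points along the fingers, x is the direction in which the jaws open and shut, and the axes are right-handed (so a half turn about z gives the same grasp; the last joint's range is limited). The gripper opens to 88 mm and grips with 3 to 60 N. Pads are 20 mm wide; open, the fingers measure 115 mm over their backs; the gripper's body (75 mm by 178 mm) begins 61 mm behind the grasp point.
Start: joints at [-1.134, 0.423, 1.63, -0, 1.089, -0.019], TCP at [275.127, -561.168, 222.675] pointing down, gripper open.
Joint ranges: [-3, 3], [-0.9, 2.11], [0.09, 2.58], [-1.31, 4.45], [0.11, 2.69], [-2.54, 2.54]. Speed limits (rad/s): [2.39, 2.39, 3.01, 3.14, 3.14, 3.14].

### API

Orientations are given as a rotation vector (axis times angle).
In Python, from workcell import get_obs, get_image, close_job, recognise, mark_of, tcp_to_grasp gives the robot as it stands. The module is installed in compiled form; this text tells all that it offers.
- The arm moves only by the tool move_arm, never from a script. Its argument "motion" is a list of rows, each a list of 7 numbers: the shift along the world's x, y, z in mm, then the turn, a rotation vector about the world's x, y, z in rad, then the finger opening in mm, from 0 to 87.8. A call has 1 to 5 rows; each row is the pose to reach, as a shift and turn from the pose commanded when the call began; what a row does not reach only later rows make up. A row lasts 1/12 s, in which the tool goes at most 41.7 mm and 7.16 degrees, less where a joint would pass 70% of its speed; a pose out of reach is approached as far as the arm can. A call with a gripper value outside its range is refused whole. The fingers move at their own pace and stop on an object; the grip force is fixed at half the most. Time passes only in rows, so rows that repeat a pose let the fingers close. It gives the time, the measured TCP pose, the force and the opening at its end, in the units of the state.
- get_obs(): the state, without advancing time (a new reading comes with each control period).
- get_image(name): name is "scene" or "top" or "wrist"; returns a dict with "color" (480x640x3 uint8, red, green, blue), "mtx" (3x3 intrinsics, pixels), "camera_from_world" (4x4, takes a point from world to camera coordinates). Camera axes: x right, y up, looking along -z (the intrinsics and any distortion apply to the point x, -y, -z); pixel columns grow to the right and rows downward; lengths in mm; the calibration is good to about 2 mm. A picture is of the moment at which its call begins. There is no depth.
- close_job(): hands the job in, once; it reports no verdict.
Trained networks look in a picture, given as the dict that the camera call returned (one of the last four; its "shot" number tells which), for a name from the list of things; names that differ only in an ending like _2 or _b are one class to them, and where a whole thing is asked for, a point or a joint stands for the part that bears it (a point fixed in the world has none). Each returns a list of dicts, best first, with "p" (0 to 1); they miss things now and then, are a little off and sometimes report something else, mostly with a low value. They report only what shows in the picture. A call takes as long as a camera call.
- recognise(picture, label): "bbox" ([centre column, centre row, width, height] in pixels, round what is visible of it).
- mark_of(picture, label): "location" ([row, column] in pixels: a listed point, or the origin of a listed thing).
The state is a dict: "t": time; "qpos": joint angles; "qvel": joint speeds; "joint_torque": joint torques, N m; "ee_pos": TCP position; "orientation": TCP orientation; "ft_force": force on the tool from outside, world axes, zero at the start; "moment": the same for the moment, N m; "width": finger opening in mm.
Only numpy, scipy, OpenCV 4.12 (cv2) and the standard library are available. Lean on these libraries where they do the work, as an engineer would, in place of code of your own. Each camera call takes 0.05 s, during which the arm holds its last target. There are 200 camera calls.

## Working session

There is one attempt and no reset: what is moved stays moved. The work goes in short steps, Python scripts to look and compute and a tool call to move; the robot and the scene stay as the last step left them, time stands still between calls to the robot, and variables do not carry over. Pictures are saved under pics/ and viewed, about 8 in all and at most 12, crops included, and the job is handed in when it is done.

Besides the shell and the picture viewer there is one more tool, called after "Request:" by a JSON object that holds its "method" and its "body", one argument or row to a line. move_arm: Moves the arm, as the interface text tells. Its arguments: {"type":"object","properties":{"motion":{"type":"array"}},"required":["motion"]}

```bash
mkdir -p pics; cat > h.py <<'E'
import numpy as np, cv2
from workcell import *
def ray(im,rc):
    K=im["mtx"];T=im["camera_from_world"];r,c=rc
    d=np.linalg.inv(K)@[c,r,1]; d=np.array([d[0],-d[1],-d[2]])
    R=T[:3,:3]; o=-R.T@T[:3,3]; return o,R.T@d
def onz(im,rc,z):
    o,d=ray(im,rc); return o+d*(z-o[2])/d[2]
def proj(im,p):
    T=im["camera_from_world"];q=T[:3,:3]@p+T[:3,3]; q=np.array([q[0],-q[1],-q[2]]); u=im["mtx"]@q; return u[:2]/u[2]
E
python3 - <<'E'
from h import *
print(get_obs(), tcp_to_grasp)
Z=dict(print_case=0,knob_top=150,catch_top=122,brass_weight=90,loupe=90,blue_weight=90)
for n in("scene","top"):
    im=get_image(n); cv2.imwrite(f"pics/{n}.png",im["color"][:,:,::-1])
    for k,z in Z.items():
        for m in mark_of(im,k)[:2]: print(n,k,round(m["p"],2),np.round(m["location"],1),np.round(onz(im,m["location"],z),1))
E
```

```text
{'t': 0.0, 'qpos': array([-1.13403263e+00,  4.23869939e-01,  1.63066988e+00,  1.72986528e-05,
        1.08855931e+00, -1.90261668e-02]), 'qvel': array([-0.00151963,  0.00097303, -0.00060249,  0.00092488, -0.00172558,
        0.00289595]), 'joint_torque': array([-1.64544857e-03, -5.44640994e+01, -2.73669577e+01,  6.42694300e-02,
        2.28848727e-02, -1.22749711e-04]), 'ee_pos': array([ 274.89260326, -560.70276322,  221.89141458]), 'orientation': array([-2.66517371e+00,  1.66168884e+00,  1.97023019e-03]), 'ft_force': array([-0.05624746, -0.46735471, -0.27065056]), 'moment': array([-0.00526169, -0.05853128,  0.00958889]), 'width': 88.09869490456575} 18.700000000000003
scene print_case 0.71 [222.3 331.6] [350.8 121.    0. ]
scene print_case 0.61 [274.4 339.6] [589.4  41.4   0. ]
scene knob_top 0.55 [224.4 332.5] [575.7  29.5 150. ]
scene catch_top 0.69 [240.4 338.9] [608.2  32.1 122. ]
scene brass_weight 0.73 [278.5 301.7] [671.8 -90.2  90. ]
scene loupe 0.65 [218.3 367.8] [502.2 163.9  90. ]
scene blue_weight 0.57 [252.1 407.4] [681.2 183.1  90. ]
top print_case 0.67 [225.  303.4] [635.9  37.4   0. ]
top knob_top 0.63 [241. 304.] [564.   32.5 150. ]
top knob_top 0.55 [306.4 464.4] [ 369.5 -422.9  150. ]
top catch_top 0.56 [225.1 304.4] [615.4  31.5 122. ]
top brass_weight 0.66 [206.9 342.7] [675.6 -85.9  90. ]
top loupe 0.55 [259.6 258. ] [517.2 173.2  90. ]
top blue_weight 0.65 [261.7 260.3] [510.7 166.3  90. ]
top blue_weight 0.62 [203.3 256.1] [690.4 179.6  90. ]
```

View pics/top.png

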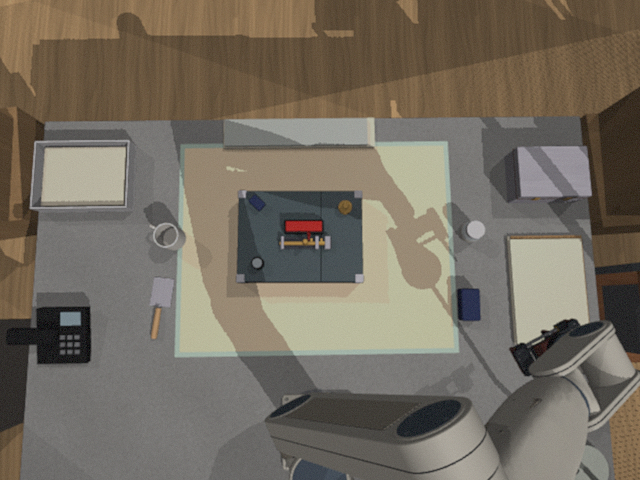

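View pics/scene.png

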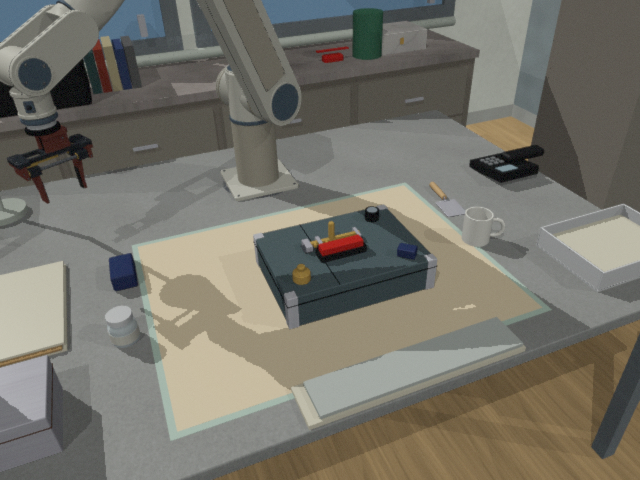

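The top view shows the case nearly square to the world. The bolt knob is at about (304,241) px and the red pad at (304,226), with +y to the left. The loupe, brass weight and blue weight sit on the corners, clear of the hardware. I'll move to a hover point just short of the knob, turning the jaws along the case's x.

Request:
{"method": "move_arm", "body": {
  "motion": [
    [20, 35, 5, 0, 0, 0.065, 36.5],
    [40, 70, 10, 0, 0, 0.13, 36.5],
    [60, 105, 15, 0, 0, 0.195, 36.5],
    [80, 140, 20, 0, 0, 0.26, 36.5],
    [100, 175, 25, 0, 0, 0.325, 36.5]
  ]
}}

```text
t: 1.12
ee_pos: [375.6, -384.6, 248.0]
orientation: [2.901, -1.205, 0.0]
ft_force: [0.4, -0.3, -0.8]
width: 58.2
```

Request:
{"method": "move_arm", "body": {
  "motion": [
    [20, 35, 5, 0, 0, 0.065, 36.5],
    [40, 70, 10, 0, 0, 0.13, 36.5],
    [60, 105, 15, 0, 0, 0.195, 36.5],
    [80, 140, 20, 0, 0, 0.26, 36.5],
    [100, 175, 25, 0, 0, 0.325, 36.5]
  ]
}}

```text
t: 1.53
ee_pos: [475.8, -209.3, 273.2]
orientation: [3.058, -0.719, 0.001]
ft_force: [-0.1, -0.5, -0.8]
width: 36.8
```

Request:
{"method": "move_arm", "body": {
  "motion": [
    [20, 35, 5, 0, 0, 0.065, 36.5],
    [40, 70, 10, 0, 0, 0.13, 36.5],
    [60, 105, 15, 0, 0, 0.195, 36.5],
    [80, 140, 20, 0, 0, 0.26, 36.5],
    [100, 175, 25, 0, 0, 0.325, 36.5]
  ]
}}

```text
t: 1.95
ee_pos: [575.8, -34.2, 298.2]
orientation: [3.134, -0.214, 0.001]
ft_force: [1.0, -0.6, -0.6]
width: 36.5
```

```bash
python3 - <<'E'
from h import *
from scipy.spatial.transform import Rotation as Ro
o=get_obs(); print(o['t'],o['ee_pos'],Ro.from_rotvec(o['orientation']).as_matrix().round(3),o['width'],o['ft_force'])
Z=dict(knob_top=150,catch_top=122,print_case=0,brass_weight=90,loupe=90,blue_weight=90)
for n in("wrist","top"):
    im=get_image(n); cv2.imwrite(f"pics/{n}2.png",im["color"][:,:,::-1])
    for k,z in Z.items():
        for m in mark_of(im,k)[:2]: print(n,k,round(m["p"],2),np.round(m["location"],1),np.round(onz(im,m["location"],z),1))
    np.savez(f"{n}2.npz",mtx=im["mtx"],camera_from_world=im["camera_from_world"])
E
```

```text
1.95 [575.81324028 -34.15587958 298.20777207] [[ 0.991 -0.136  0.001]
 [-0.136 -0.991 -0.   ]
 [ 0.001  0.    -1.   ]] 36.455957951243995 [ 1.01108933 -0.61130794 -0.62195452]
wrist knob_top 0.58 [156.1 292.6] [563.4  33.  150. ]
wrist knob_top 0.17 [467.  368.3] [ 594.5 -316.7  150. ]
wrist catch_top 0.88 [147.  351.6] [616.1  32.3 122. ]
wrist print_case 0.72 [135.8 322. ] [591.7  44.8   0. ]
wrist brass_weight 0.72 [252.3 411.4] [671.6 -88.8  90. ]
top knob_top 0.54 [305.1 158.9] [386.4 446.1 150. ]
top knob_top 0.49 [240.9 302.4] [564.4  37.2 150. ]
top catch_top 0.51 [224.3 305.4] [617.7  28.5 122. ]
top print_case 0.87 [239.6 298.6] [588.2  53.5   0. ]
top loupe 0.63 [260.6 259.1] [514.1 169.9  90. ]
top blue_weight 0.67 [201.4 256.3] [696.4 179.   90. ]
```

View pics/wrist2.png

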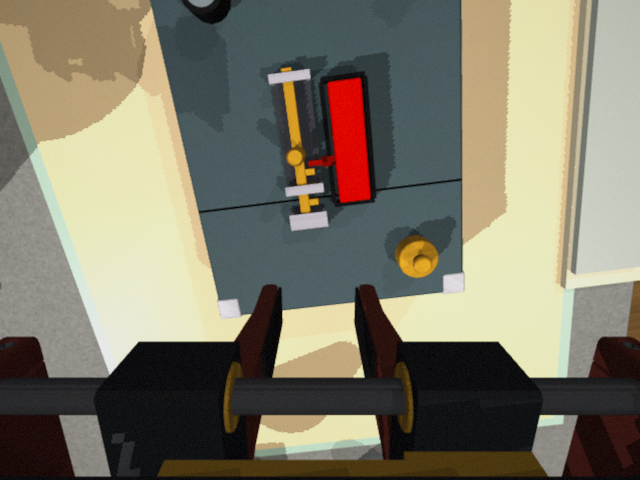

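The wrist view shows the knob top at about (295,157) px, the red pad from (327,79) to (374,203) and the fingertips at columns of about 258–282 and 357–378. The path is clear. Next I need the pad's yaw and centre from its red outline.

```bash
python3 - <<'E'
from h import *
c=cv2.imread("pics/wrist2.png"); im=dict(np.load("wrist2.npz"))
h=cv2.cvtColor(c,cv2.COLOR_BGR2HSV); m=(((h[...,0]<4)|(h[...,0]>176))&(h[...,1]>220)&(h[...,2]>200)).astype(np.uint8)
m=cv2.morphologyEx(m,cv2.MORPH_OPEN,np.ones((15,15)))
n,_,st,_=cv2.connectedComponentsWithStats(m); print(st[1:])
ct=max(cv2.findContours(m,0,cv2.CHAIN_APPROX_NONE)[0],key=cv2.contourArea)[:,0]
W=np.array([onz(im,(r,q),122)[:2] for q,r in ct]).astype(np.float32)
print(cv2.minAreaRect(W))
E
```

```text
[[ 330   81   39  119 3592]]
((614.5756225585938, 36.06099319458008), (105.20147705078125, 27.605480194091797), 89.29439544677734)
```

Pad centre is about (614.6, 36.1) with yaw of about -0.7°, and the knob is at about (564.5, 32). So the TCP should go to (589.5, 5) with a turn of +0.123.

Request:
{"method": "move_arm", "body": {
  "motion": [
    [4, 12, -20, 0, 0, 0.04, 36.5],
    [8, 24, -45, 0, 0, 0.08, 36.5],
    [14, 39, -75, 0, 0, 0.123, 36.5],
    [14, 39, -105, 0, 0, 0.123, 36.5],
    [14, 39, -130, 0, 0, 0.123, 36.5]
  ]
}}

```text
t: 3.07
ee_pos: [588.8, 3.4, 165.9]
orientation: [-3.141, 0.025, 0.001]
ft_force: [-0.5, -0.0, 0.1]
width: 36.5
```

Request:
{"method": "move_arm", "body": {
  "motion": [
    [0, 0, -15, 0, 0, 0, 36.5],
    [0, 0, -28, 0, 0, 0, 36.5],
    [0, 0, -36, 0, 0, 0, 36.5],
    [0, 0, -38, 0, 0, 0, 36.5],
    [0, 0, -38, 0, 0, 0, 36.5]
  ]
}}

```text
t: 3.48
ee_pos: [589.0, 2.7, 129.4]
orientation: [3.141, -0.027, -0.001]
ft_force: [-0.2, 0.5, -0.4]
width: 36.3
```

```bash
python3 - <<'E'
from h import *
o=get_obs(); print(o['t'],o['ee_pos'],o['orientation'],o['ft_force'])
im=get_image("wrist"); cv2.imwrite("pics/w3.png",im["color"][:,:,::-1])
for k,z in dict(knob_top=150,catch_top=122).items():
    for m in mark_of(im,k)[:2]: print(k,round(m["p"],2),np.round(m["location"],1),np.round(onz(im,m["location"],z),1))
for x in(-25,25):
  for y in (-10,10): print(x,y,proj(im,o['ee_pos']+[x,y,0]).round())
E
```

```text
3.4833 [589.03972641   2.71862678 129.42405899] [ 3.14147337e+00 -2.69875195e-02 -9.83387398e-04] [-0.16349649  0.4742513  -0.42184727]
knob_top 0.8 [266.7 259.5] [564.9  32.4 150. ]
catch_top 0.7 [235.1 369. ] [615.   37.6 122. ]
-25 -10 [269. 325.]
-25 10 [267. 289.]
25 -10 [367. 324.]
25 10 [368. 288.]
```

View pics/w3.png

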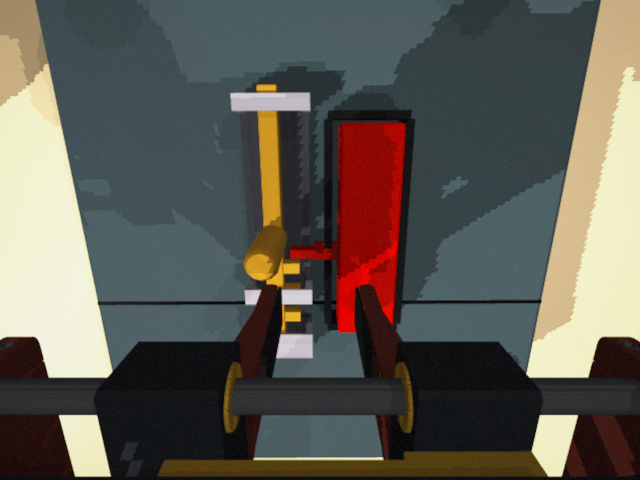

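The view confirms it: the right fingertip (about 367,290) is over the red pad, and the left one (about 268,290) is in line behind the knob. Now I press down.

Request:
{"method": "move_arm", "body": {
  "motion": [
    [0, 0, -5, 0, 0, 0, 36.5],
    [0, 0, -10, 0, 0, 0, 36.5],
    [0, 0, -14, 0, 0, 0, 36.5],
    [0, 0, -17, 0, 0, 0, 36.5],
    [0, 0, -17, 0, 0, 0, 36.5]
  ]
}}

```text
t: 4.05
ee_pos: [590.1, 2.8, 112.8]
orientation: [3.141, -0.027, 0.003]
ft_force: [1.3, 0.2, 6.5]
width: 36.6
```

Request:
{"method": "move_arm", "body": {
  "motion": [
    [0, 0, 0, 0, 0, 0, 36.5],
    [0, 0, 0, 0, 0, 0, 36.5]
  ]
}}

```text
t: 4.22
ee_pos: [590.1, 2.8, 113.2]
orientation: [3.141, -0.027, 0.003]
ft_force: [0.2, -0.3, 5.9]
width: 36.5
```

The catch is about 9 mm down at 6 N. Now I push slowly towards +y.

Request:
{"method": "move_arm", "body": {
  "motion": [
    [0, 3, -0.6, 0, 0, 0, 36.5],
    [0, 6, -0.6, 0, 0, 0, 36.5],
    [0, 9, -0.6, 0, 0, 0, 36.5],
    [0, 12, -0.6, 0, 0, 0, 36.5],
    [0, 15, -0.6, 0, 0, 0, 36.5]
  ]
}}

```text
t: 4.63
ee_pos: [589.9, 16.7, 112.6]
orientation: [3.14, -0.026, 0.002]
ft_force: [0.2, -7.4, 6.6]
width: 36.5
```

Request:
{"method": "move_arm", "body": {
  "motion": [
    [0, 3, 0, 0, 0, 0, 36.5],
    [0, 6, 0, 0, 0, 0, 36.5],
    [0, 9, 0, 0, 0, 0, 36.5],
    [0, 12, 0, 0, 0, 0, 36.5],
    [0, 15, 0, 0, 0, 0, 36.5]
  ]
}}

```text
t: 5.05
ee_pos: [590.0, 31.7, 112.6]
orientation: [3.14, -0.026, 0.003]
ft_force: [1.6, -7.3, 5.8]
width: 36.3
```

Request:
{"method": "move_arm", "body": {
  "motion": [
    [0, 3, 0, 0, 0, 0, 36.5],
    [0, 6, 0, 0, 0, 0, 36.5],
    [0, 9, 0, 0, 0, 0, 36.5],
    [0, 12, 0, 0, 0, 0, 36.5],
    [0, 15, 0, 0, 0, 0, 36.5]
  ]
}}

```text
t: 5.47
ee_pos: [590.2, 46.7, 112.7]
orientation: [3.14, -0.026, 0.004]
ft_force: [1.7, -6.5, 4.9]
width: 36.3
```

Request:
{"method": "move_arm", "body": {
  "motion": [
    [0.3, 3, 0, 0, 0, 0, 36.5],
    [0.3, 6, 0, 0, 0, 0, 36.5],
    [0.3, 9, 0, 0, 0, 0, 36.5],
    [0.3, 12, 0, 0, 0, 0, 36.5],
    [0.3, 15, 0, 0, 0, 0, 36.5]
  ]
}}

```text
t: 5.88
ee_pos: [590.4, 61.7, 112.6]
orientation: [3.14, -0.026, 0.003]
ft_force: [2.3, -7.6, 5.5]
width: 36.6
```

```bash
python3 - <<'E'
from h import *
o=get_obs(); print(o['t'],o['ee_pos'],o['ft_force'])
im=get_image("wrist"); cv2.imwrite("pics/w4.png",im["color"][:,:,::-1])
for k,z in dict(knob_top=150,catch_top=112).items():
    for m in mark_of(im,k)[:2]: print(k,round(m["p"],2),np.round(m["location"],1),np.round(onz(im,m["location"],z),1))
E
```

```text
5.8833 [590.41032191  61.67011953 112.64916208] [ 2.32732591 -7.57762886  5.49455037]
knob_top 0.72 [301.1 252.9] [565.8  83.8 150. ]
catch_top 0.75 [350.3 365.3] [615.   35.4 112. ]
```

View pics/w4.png

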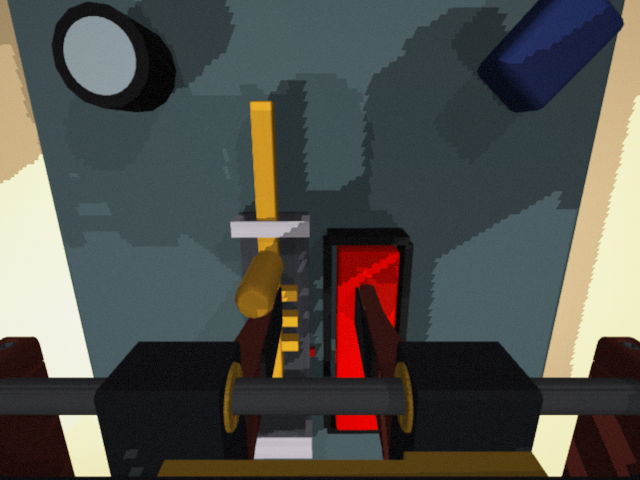

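The knob is at y≈83.8, so the bolt has travelled about 51 mm. The last lug is past the tooth at about (312,352) px. I'll push 1.5 mm more and hold, then back off the knob slightly with the catch still down. After that I lift.

Request:
{"method": "move_arm", "body": {
  "motion": [
    [0, 1.5, 0, 0, 0, 0, 36.5],
    [0, 1.5, 0, 0, 0, 0, 36.5],
    [0, -0.5, 0, 0, 0, 0, 36.5],
    [0, -2.5, 0, 0, 0, 0, 36.5],
    [0, -2.5, 0, 0, 0, 0, 36.5]
  ]
}}

```text
t: 6.45
ee_pos: [590.2, 60.8, 112.7]
orientation: [-3.14, 0.027, -0.003]
ft_force: [0.2, 3.2, 6.8]
width: 36.4
```

Request:
{"method": "move_arm", "body": {
  "motion": [
    [0, 0, 5, 0, 0, 0, 36.5],
    [0, 0, 10, 0, 0, 0, 36.5],
    [0, 0, 25, 0, 0, 0, 36.5],
    [0, 0, 50, 0, 0, 0, 36.5],
    [0, 0, 80, 0, 0, 0, 36.5]
  ]
}}

```text
t: 6.87
ee_pos: [587.2, 60.0, 191.0]
orientation: [3.141, -0.027, -0.009]
ft_force: [0.7, -0.0, 1.1]
width: 36.8
```

Request:
{"method": "move_arm", "body": {
  "motion": [
    [0, -20, 30, 0, 0, 0, 36.5],
    [0, -50, 60, 0, 0, 0, 36.5],
    [0, -80, 80, 0, 0, 0, 36.5],
    [0, -95, 85, 0, 0, 0, 36.5],
    [0, -95, 85, 0, 0, 0, 36.5]
  ]
}}

```text
t: 7.28
ee_pos: [589.7, -37.6, 279.2]
orientation: [3.14, -0.031, 0.004]
ft_force: [0.2, -0.3, -0.2]
width: 36.5
```

```bash
python3 - <<'E'
from h import *
o=get_obs(); print(o['t'],o['ee_pos'],o['ft_force'])
im=get_image("wrist"); cv2.imwrite("pics/w5.png",im["color"][:,:,::-1])
for k,z in dict(knob_top=150,catch_top=122).items():
    for m in mark_of(im,k)[:2]: print(k,round(m["p"],2),np.round(m["location"],1),np.round(onz(im,m["location"],z),1))
h=cv2.cvtColor(im["color"],cv2.COLOR_RGB2HSV); m=(((h[...,0]<4)|(h[...,0]>176))&(h[...,1]>220)&(h[...,2]>200)).astype(np.uint8)
m=cv2.morphologyEx(m,cv2.MORPH_OPEN,np.ones((15,15)))
ct=max(cv2.findContours(m,0,cv2.CHAIN_APPROX_NONE)[0],key=cv2.contourArea)[:,0]
for z in(112,122): print(z,cv2.minAreaRect(np.array([onz(im,(r,q),z)[:2] for q,r in ct]).astype(np.float32)))
E
```

```text
7.2833 [589.73404778 -37.55200872 279.21727778] [ 0.15357406 -0.27179174 -0.16004628]
knob_top 0.77 [ 78.7 281.5] [565.4  85.  150. ]
catch_top 0.72 [145.3 348.1] [617.6  35.1 122. ]
112 ((615.6114501953125, 35.77599334716797), (107.80834197998047, 28.23533058166504), 89.38729858398438)
122 ((614.8696899414062, 36.08098220825195), (104.5314712524414, 27.37713050842285), 89.38729095458984)
```

View pics/w5.png

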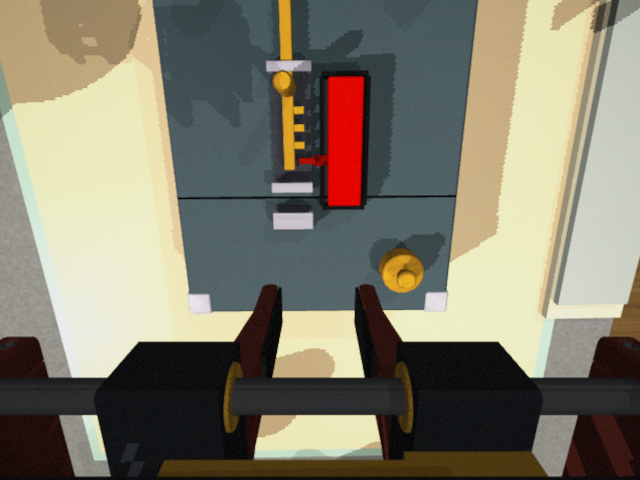

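The knob at (283,82) px gives y≈85, so the bolt is about 53 mm drawn. The tooth at (318,160) sits behind the last lug, and the pad's outline matches its earlier "up" measurement. The hand is clear.

```bash
python3 -c "
from workcell import *
print(close_job())"
```

```text
the job is handed in; nothing more can be done
None
```

The bolt is drawn and looks locked open, and I've handed the job in at about 7.3 s. No verdict was reported.

- **What I did:** With the jaws 36.5 mm apart along the case's x, one fingertip pressed the red catch about 9 mm down at roughly 6–7 N. The other finger pushed the brass knob towards +y at 36 mm/s. The sideways force read at most 7.6 N, well under the 60 N limit. I backed off the knob with the catch still down, then lifted straight up and moved away.
- **Last checks:** The camera put the knob at y≈85 mm, up from about 32 mm, so the bolt has travelled about 53 of its 55 mm. The catch's tooth sits behind the last lug, and the wrist force is about zero.
- **Less certain:** That the catch is back up comes only from its outline: it measured 104.5 mm long, assuming the pad's raised height, against 105.2 mm before pressing. I did not measure it any other way.
- **Bystanders:** The brass weight, loupe and blue weight looked undisturbed in the pictures, and the hand passed clear of them. I did not measure them again at the end, nor look again at the things on the table.

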